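# Sort the wound chokes into their trays

## Robot

A 6-joint arm with a two-finger parallel gripper is mounted at the origin on the work surface. World frame = base frame: x ahead of the robot, y to its left, z up, the work surface at z = 0. Lengths are in mm, angles in degrees, forces in N, time in s.
With the tool pointing down it reaches from about 250 to 775 mm from the base axis. Payload 4 kg.
Tool frame: the origin (TCP) lies midway between the tips of the shut fingers; the grasp point (between the pads) lies 19 mm behind it; z points along the fingers, y is the line along which they close (so a half turn about z gives the same grasp; the last joint's range is limited). The gripper opens to 85 mm and grips with 20 to 120 N. Pads are 22 mm wide; open, the fingers measure 114 mm over their backs; the gripper's body (76 mm by 85 mm) begins 54 mm behind the grasp point. The pads swing forward as they close: fully open they stand 13 mm farther back than shut.
Start: joints at [-72.886, 4.996, 78.535, -0, 96.463, -5.907], TCP at [215.09, -506.215, 231.341] pointing down, gripper open.
Joint ranges: [-177.83, 177.83], [-43.37, 116.18], [15.69, 146.23], [-61.86, 241.86], [9.47, 152.12], [-147.06, 147.06]. Speed limits (degrees/s): [159.86, 159.86, 180, 180, 180, 180].

## Interface

Orientations are given as a 3x3 rotation matrix whose columns are the frame's x, y, z axes.
In Python, from workcell import ctrl gives the robot as it stands.
- The arm moves only by the shell command python3 -m handwheel 'ROWS' [FORCE]. ROWS is JSON, a list of rows, each an object of numbers: "tx", "ty", "tz": the shift along the tool's x, y, z in units of 1000 mm (1.0 is 1000 mm); "wx", "wy", "wz": the turn, a rotation vector about the tool's x, y, z in units of 45 degrees (1.0 is 45 degrees); "fingers": the gripper's target within -1 to 1 (fully open at 1, half-way at 0, shut at -1). A call has 1 to 20 rows; each row is the pose to reach, as a shift and turn from the pose commanded when the call began, along the tool's axes at that moment; what a row does not reach only later rows make up. A row lasts 1/8 s, in which the tool goes at most 62.5 mm and 10.7 degrees, less where a joint would pass 70% of its speed; a pose out of reach is approached as far as the arm can. A call with a number of a shift or a turn outside -1 to 1 is refused whole. A call with a gripper value outside its range is refused whole. The fingers move at their own pace and stop on an object; FORCE is the grip in N (left out, the last holds). Time passes only in rows, so rows that repeat a pose let the fingers close. It gives the time, the measured TCP pose, the force, the opening and the grip force at its end, in the units of the state.
- ctrl.get_obs(): the state, without advancing time (a new reading comes with each control period).
- ctrl.snapshot(name): name is "side" or "top" or "wrist"; returns (picture, depth): 400x640x3 uint8, red, green, blue; 400x640 float32, mm along the optical axis (not along the pixel's ray), 0 where there is no reading.
- ctrl.calibration(name): a dict with "fx", "fy", "cx", "cy" (pixels), "R" (3x3) and "t" (3): a world point X has camera coordinates R X + t; the wrist camera has in their place "hand_eye" (4x4, takes a point from camera to tool coordinates, whose origin is the TCP and whose axes are the flange's). Camera axes: x right, y down, z forward; pixel columns grow to the right and rows downward; lengths in mm; the calibration is good to about 2 mm. A picture is of the moment at which its call begins: read the wrist's pose just before it. calibration takes no time and is no camera call.
- ctrl.sign_off(): hands the job in; it is judged then, once.
The state is a dict: "t": time; "q": joint angles; "qd": joint speeds; "joint_efforts": joint torques, N m; "tool_pos": TCP position; "eef_rot": TCP orientation; "ft_force": force on the tool from outside, world axes, zero at the start; "torque": the same for the moment, N m; "grip_width": finger opening in mm; "finger_force": force on a finger pad.
Only numpy, scipy, OpenCV 4.12 (cv2) and the standard library are available. Lean on these libraries where they do the work, as an engineer would, in place of code of your own. Each camera call takes 0.05 s, during which the arm holds its last target. There are 200 camera calls.

## Task

Put the four copper-wound ring chokes away by size, one to a tray: the smallest in the smallest tray, the next in the next, and so on up to the largest in the largest, each lying flat on the floor of its tray. Set them down rather than dropping them, and leave the capacitor and the relay where they are.

Things in the scene. Friction and masses are not known exactly. Their poses are not given: they have to be found in the camera images.
- coil_xs: the smallest choke: a dark ring core wound with bare copper wire, lying flat on the bench; outer diameter 26 mm, hole 13 mm, height 18 mm. Loose and rigid. Origin: centre of its underside; z up along the ring's axis
- tray_xs: the smallest tray: a white square shallow tray, 49 x 49 mm outside, 44 x 44 mm inside, walls 2.5 mm thick and 7 mm high above the bench, inner floor 2.5 mm above the bench. Fixed to the bench, cannot slide. Origin: centre of its underside; x and y along its sides, z up. Fingers kept more than 4.5 mm above the underside of the choke they hold pass over its wall
- coil_s: the second smallest choke: a dark ring core wound with bare copper wire, lying flat on the bench; outer diameter 38 mm, hole 19 mm, height 20 mm. Loose and rigid. Origin: centre of its underside; z up along the ring's axis
- tray_s: the second smallest tray: a white square shallow tray, 61 x 61 mm outside, 56 x 56 mm inside, walls 2.5 mm thick and 7 mm high above the bench, inner floor 2.5 mm above the bench. Fixed to the bench, cannot slide. Origin: centre of its underside; x and y along its sides, z up. Fingers kept more than 4.5 mm above the underside of the choke they hold pass over its wall
- coil_m: the second largest choke: a dark ring core wound with bare copper wire, lying flat on the bench; outer diameter 50 mm, hole 25 mm, height 22 mm. Loose and rigid. Origin: centre of its underside; z up along the ring's axis
- tray_m: the second largest tray: a white square shallow tray, 73 x 73 mm outside, 68 x 68 mm inside, walls 2.5 mm thick and 7 mm high above the bench, inner floor 2.5 mm above the bench. Fixed to the bench, cannot slide. Origin: centre of its underside; x and y along its sides, z up. Fingers kept more than 4.5 mm above the underside of the choke they hold pass over its wall
- coil_l: the largest choke: a dark ring core wound with bare copper wire, lying flat on the bench; outer diameter 62 mm, hole 31 mm, height 24 mm. Loose and rigid. Origin: centre of its underside; z up along the ring's axis
- tray_l: the largest tray: a white square shallow tray, 85 x 85 mm outside, 80 x 80 mm inside, walls 2.5 mm thick and 7 mm high above the bench, inner floor 2.5 mm above the bench. Fixed to the bench, cannot slide. Origin: centre of its underside; x and y along its sides, z up. Fingers kept more than 4.5 mm above the underside of the choke they hold pass over its wall
- capacitor: bystander: a black capacitor can standing upright, diameter 30 mm, height 40 mm, with a bare aluminium top. Loose; stays where it is. Origin: centre of its underside, z up
- relay: bystander: a blue relay, a block 40 x 26 mm and 24 mm high with a paper label on top. Loose; stays where it is. Origin: centre of its underside, x along the 40 mm side, z up
Mind the look-alikes: they are no part of the job. Leave any blue look-alike of the coil_m alone. Leave any green look-alike of the coil_l alone.

How it is judged:
By the outcome, as a careful person would: the job done as asked, in the order asked, and still so for the second after the job is handed in, with the robot touching nothing.
It also fails if it takes over 96 s, if anything falls off the work surface, if the arm or the gripper's body presses on something with over 40 N, if the wrist force passes 120 N, or if a joint passes its speed limit or range.

## Working session

There is one attempt and no reset: what is moved stays moved. The work goes in short steps, Python scripts to look and compute and a shell command to move; the robot and the scene stay as the last step left them, time stands still between calls to the robot, and variables do not carry over. Pictures are saved under pics/ and viewed, at most 14 in all, crops included, and the job is handed in when it is done.

```bash
mkdir -p pics
cat > h.py <<'E'
import numpy as np, cv2
from workcell import ctrl
def snap(n,f):
    o=ctrl.get_obs(); p,d=ctrl.snapshot(n); cv2.imwrite(f'pics/{f}.png',p[:,:,::-1]); np.savez(f'pics/{f}.npz',p=p,d=d,pos=o['tool_pos'],R=o['eef_rot'],n=n); return p,d,o
def load(f):
    return np.load(f'pics/{f}.npz')
def world(f,u,v,z=None):
    """ray-intersect with plane z, or use depth if z None"""
    s=load(f); n=str(s['n']); c=ctrl.calibration(n)
    ray=np.array([(u-c['cx'])/c['fx'],(v-c['cy'])/c['fy'],1.])
    if n=='wrist':
        H=np.array(c['hand_eye']); Rw=s['R']@H[:3,:3]; o=s['R']@H[:3,3]+s['pos']
    else:
        R=np.array(c['R']); Rw=R.T; o=-R.T@np.array(c['t'])
    r=Rw@ray
    k=s['d'][int(round(v)),int(round(u))] if z is None else (z-o[2])/r[2]
    return o+k*r
E
python3 - <<'E'
from h import *
for n in ('top','side'): snap(n,n+'0')
o=ctrl.get_obs(); print(o); print(ctrl.calibration('top'))
print(ctrl.calibration('wrist'))
E
```

```text
{'t': 0.1, 'q': array([-7.28860176e+01,  5.03736256e+00,  7.86174720e+01,  1.23806139e-03,
        9.64627104e+01, -5.90856223e+00]), 'qd': array([ 0.09579623, -0.16927474, -0.24509314, -0.09750005, -0.02702963,
       -0.00707705]), 'joint_efforts': array([ 3.01610911e-03, -3.53014147e+01, -3.14219391e+01,  9.18484659e-06,
        7.90647202e-03, -6.17573960e-06]), 'tool_pos': array([ 214.95798014, -505.76384721,  230.22016047]), 'eef_rot': array([[ 9.20350164e-01,  3.91094920e-01, -5.83195131e-04],
       [ 3.91095286e-01, -9.20348091e-01,  1.96702309e-03],
       [ 2.32550214e-04, -2.03843489e-03, -9.99997895e-01]]), 'ft_force': array([ 0.51731135, -0.36259751, -0.07995386]), 'torque': array([ 0.00380051,  0.03441461, -0.00092097]), 'finger_force': 0.0, 'grip_width': 85.05759317893013}
{'fx': 482.00713437082686, 'fy': 482.00713437082686, 'cx': 324.15512892628067, 'cy': 198.75504362427165, 'R': array([[ 0.01975714, -0.99976343, -0.00909596],
       [-0.99573205, -0.0188555 , -0.09034467],
       [ 0.09015179,  0.0108421 , -0.99586902]]), 't': array([  -7.54569298,  553.92154952, 1128.59933468])}
{'fx': 319.97847910904477, 'fy': 319.97847910904477, 'cx': 321.9371726282712, 'cy': 199.48923372884317, 'hand_eye': array([[-9.03119446e-04, -9.46918358e-01, -3.21472872e-01,
         8.21135400e+01],
       [ 9.99998721e-01, -4.30939068e-04, -1.53995630e-03,
        -1.05267341e+00],
       [ 1.31967768e-03, -3.21473852e-01,  9.46917537e-01,
        -1.42105715e+02],
       [ 0.00000000e+00,  0.00000000e+00,  0.00000000e+00,
         1.00000000e+00]])}
```

View pics/top0.png

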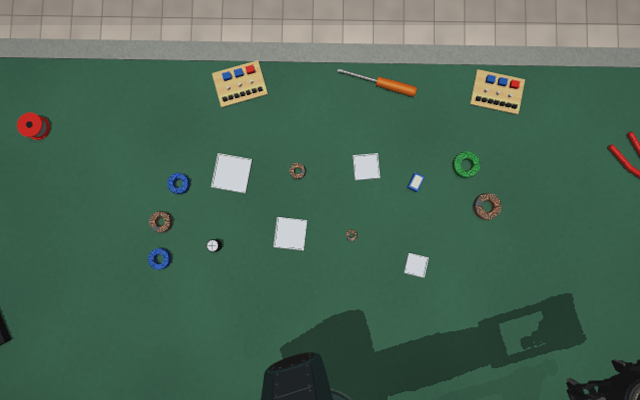

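View pics/side0.png

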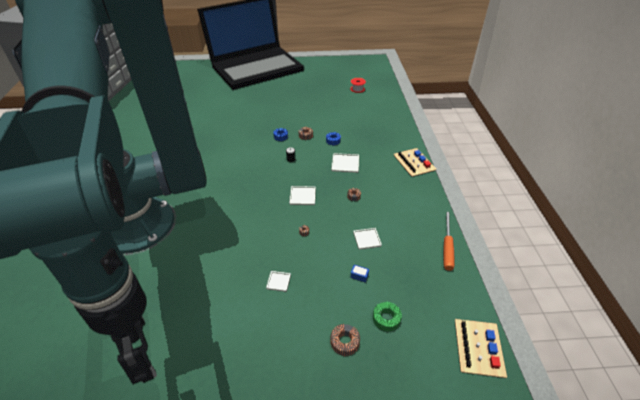

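Chokes in the top view (copper-wound):
- l at (488,207)
- m at (160,222)
- s at (297,171)
- xs at (351,235)

Trays in the top view:
- L at (231,173)
- M at (290,234)
- S at (366,167)
- XS at (416,265)

The blue rings at (178,183) and (159,259) and the green ring at (466,165) are look-alikes. Next I'll measure from both views and check enlarged crops.

```bash
cat > m.py <<'E'
from h import *
seeds={'xs':(351,235,304,230,18),'s':(297,171,354,194,20),'m':(160,222,306,133,22),'l':(488,207,345,340,24),
'Txs':(416,265,279,281,7),'Ts':(366,167,367,238,7),'Tm':(290,234,303,195,7),'Tl':(231,173,345,162,7)}
def seg(f,u,v,r=26):
    p=load(f)['p']; x0,y0=max(u-r,0),max(v-r,0); c=p[y0:v+r,x0:u+r]
    h=cv2.cvtColor(c,cv2.COLOR_RGB2HSV); 
    m=(~((h[...,0]>55)&(h[...,0]<95)&(h[...,1]>90))).astype(np.uint8)
    n,l,s,ce=cv2.connectedComponentsWithStats(m)
    k=1+np.argmin([np.hypot(*(ce[i]-[u-x0,v-y0]))-0.02*s[i,4] for i in range(1,n)])
    mm=(l==k).astype(np.uint8); cs,_=cv2.findContours(mm,0,2); hull=cv2.convexHull(max(cs,key=len))
    M=cv2.moments(hull); return M['m10']/M['m00']+x0,M['m01']/M['m00']+y0,s[k][2:5]
def rays(f,u,v):
    a=world(f,u,v,0.);b=world(f,u,v,100.); return a,(b-a)
for k,(a,b,c,d,h) in seeds.items():
    t=seg('top0',a,b); s=seg('side0',c,d)
    o1,d1=rays('top0',*t[:2]); o2,d2=rays('side0',*s[:2])
    A=np.c_[d1,-d2]; x=np.linalg.lstsq(A,o2-o1,rcond=None)[0]
    P=(o1+x[0]*d1+o2+x[1]*d2)/2
    print(k,np.round(t[:2],1),t[2],'tri',P.round(1),'gap',round(np.linalg.norm(A@x-o2+o1),1),'top@h/2',world('top0',*t[:2],h*.6)[:2].round(1),'side',world('side0',*s[:2],h*.6)[:2].round(1), 'depthz',world('top0',*t[:2])[2].round(1))
t=cv2.imread('pics/top0.png')
def cr(u,v): return cv2.resize(t[v-36:v+36,u-48:u+48],(384,288),interpolation=2)
cv2.imwrite('pics/crop0.png',np.vstack([np.hstack([cr(165,222),cr(480,190)]),np.hstack([cr(297,171),cr(351,235)])]))
E
python3 m.py
```

```text
xs [351.  234.9] [ 13  13 113] tri [467.8 -63.    9.5] gap 2.8 top@h/2 [469.1 -62.9] side [466.4 -64.2] depthz 1.0
s [296.9 170.6] [ 18  18 212] tri [621.5  71.3  10.8] gap 2.8 top@h/2 [622.8  71.1] side [619.9  69.8] depthz -1.5
m [160.5 221.3] [ 26  22 410] tri [491.2 397.9  12. ] gap 3.3 top@h/2 [492.8 397.5] side [489.5 396.1] depthz 1.8
l [486.8 206. ] [ 30  28 576] tri [ 543.7 -388.6   12.6] gap 2.8 top@h/2 [ 544.9 -388.1] side [ 542.1 -389.6] depthz 4.9
Txs [415.8 264.8] [ 26  26 495] tri [ 399.2 -220.1    3.4] gap 2.8 top@h/2 [ 400.7 -219.8] side [ 397.9 -220.6] depthz 5.2
Ts [365.9 166.4] [ 29  28 702] tri [636.4 -97.3   3.1] gap 2.4 top@h/2 [637.4 -97.3] side [634.9 -98.4] depthz 4.1
Tm [289.9 233.2] [  35   35 1011] tri [469.1  84.9   3.2] gap 2.7 top@h/2 [470.5  84.8] side [467.7  83.8] depthz -0.2
Tl [231.  172.9] [  43   41 1316] tri [614.1 233.6   2. ] gap 2.9 top@h/2 [615.2 233.1] side [612.2 230.6] depthz 1.4
```

View pics/crop0.png

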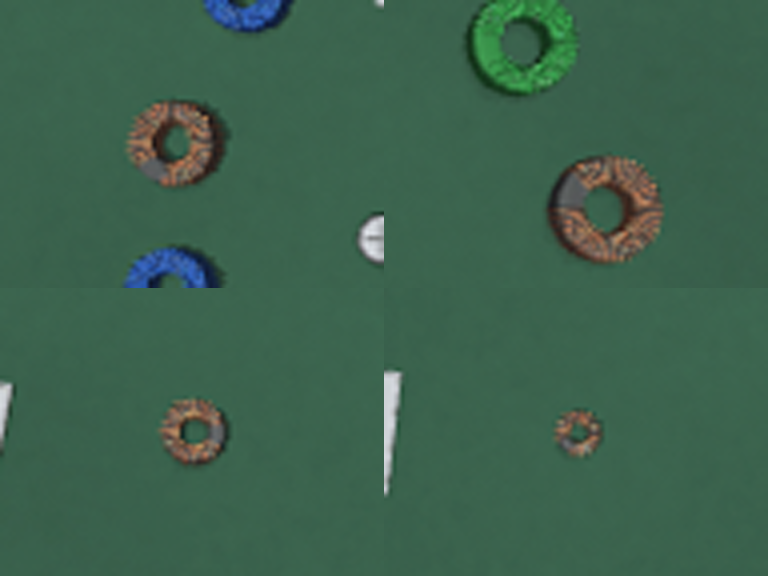

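The crops confirm the copper m (lower left of the first crop) and the copper l (not the green ring). The s and xs chokes are alone. The triangulated heights match the stated sizes. I'll go to xs first.

```bash
R='{"tx":0.406,"ty":-0.309,"tz":0.1,"wz":0.5116,"fingers":0.3}'; python3 -m handwheel '[{"tx":0.406,"ty":-0.309,"tz":0.1,"wz":0.5116,"fingers":0.3},{"tx":0.406,"ty":-0.309,"tz":0.1,"wz":0.5116,"fingers":0.3},{"tx":0.406,"ty":-0.309,"tz":0.1,"wz":0.5116,"fingers":0.3},{"tx":0.406,"ty":-0.309,"tz":0.1,"wz":0.5116,"fingers":0.3},{"tx":0.406,"ty":-0.309,"tz":0.1,"wz":0.5116,"fingers":0.3},{"tx":0.406,"ty":-0.309,"tz":0.1,"wz":0.5116,"fingers":0.3},{"tx":0.406,"ty":-0.309,"tz":0.1,"wz":0.5116,"fingers":0.3},{"tx":0.406,"ty":-0.309,"tz":0.1,"wz":0.5116,"fingers":0.3},{"tx":0.406,"ty":-0.309,"tz":0.1,"wz":0.5116,"fingers":0.3},{"tx":0.406,"ty":-0.309,"tz":0.1,"wz":0.5116,"fingers":0.3},{"tx":0.406,"ty":-0.309,"tz":0.1,"wz":0.5116,"fingers":0.3},{"tx":0.406,"ty":-0.309,"tz":0.1,"wz":0.5116,"fingers":0.3}]' 60
python3 - <<'E'
from h import *
p,d,o=snap('wrist','w1'); print(o['tool_pos'],o['eef_rot'].round(4),o['grip_width'],o['q'].round(1))
E
```

```text
[ 214.95798014 -505.76384721  230.22016047] [[ 9.204e-01  3.911e-01 -6.000e-04]
 [ 3.911e-01 -9.203e-01  2.000e-03]
 [ 2.000e-04 -2.000e-03 -1.000e+00]] 85.05759317893013 [-72.9   5.   78.6   0.   96.5  -5.9]invalid input
```

View pics/w1.png

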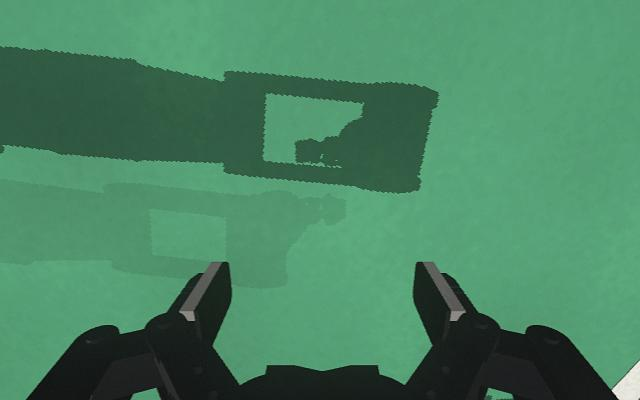

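The move was refused. I'll try one row without the stray variable and with every key filled in. The wrist picture shows only bench, with the fingers at about (205,290) and (440,290).

```bash
python3 -m handwheel '[{"tx":0.406,"ty":-0.309,"tz":0.1,"wx":0,"wy":0,"wz":0.51,"fingers":0.3}]' 60; python3 -m handwheel --help
```

```text
t: 0.28
tool_pos: [244.6, -454.9, 218.9]
eef_rot: [[0.979, 0.203, -0.0], [0.203, -0.979, -0.001], [-0.0, 0.001, -1.0]]
ft_force: [0.9, 0.0, 1.7]
grip_width: 69.9
finger_force: 0.0invalid input: not JSON, or not a number
```

```bash
python3 -m handwheel '[{"tx":0.299,"ty":-0.335,"tz":0.089,"wx":0,"wy":0,"wz":0.273,"fingers":0.3},{"tx":0.299,"ty":-0.335,"tz":0.089,"wx":0,"wy":0,"wz":0.273,"fingers":0.3},{"tx":0.299,"ty":-0.335,"tz":0.089,"wx":0,"wy":0,"wz":0.273,"fingers":0.3},{"tx":0.299,"ty":-0.335,"tz":0.089,"wx":0,"wy":0,"wz":0.273,"fingers":0.3},{"tx":0.299,"ty":-0.335,"tz":0.089,"wx":0,"wy":0,"wz":0.273,"fingers":0.3},{"tx":0.299,"ty":-0.335,"tz":0.089,"wx":0,"wy":0,"wz":0.273,"fingers":0.3},{"tx":0.299,"ty":-0.335,"tz":0.089,"wx":0,"wy":0,"wz":0.273,"fingers":0.3},{"tx":0.299,"ty":-0.335,"tz":0.089,"wx":0,"wy":0,"wz":0.273,"fingers":0.3},{"tx":0.299,"ty":-0.335,"tz":0.089,"wx":0,"wy":0,"wz":0.273,"fingers":0.3},{"tx":0.299,"ty":-0.335,"tz":0.089,"wx":0,"wy":0,"wz":0.273,"fingers":0.3},{"tx":0.299,"ty":-0.335,"tz":0.089,"wx":0,"wy":0,"wz":0.273,"fingers":0.3}]' 60
python3 - <<'E'
from h import *
p,d,o=snap('wrist','w1'); print(o['tool_pos'],o['eef_rot'].round(4),o['grip_width'],o['q'].round(1))
E
```

```text
t: 1.65
tool_pos: [466.0, -63.1, 130.6]
eef_rot: [[1.0, -0.002, 0.0], [-0.002, -1.0, -0.001], [0.0, 0.001, -1.0]]
ft_force: [0.2, -1.0, 0.4]
grip_width: 55.4
finger_force: 0.0
[466.00819572 -63.14229891 130.63390955] [[ 1.0e+00 -1.6e-03  5.0e-04]
 [-1.6e-03 -1.0e+00 -5.0e-04]
 [ 5.0e-04  5.0e-04 -1.0e+00]] 55.391651194644716 [-14.6  -2.8  98.   -0.   84.8  75.5]
```

View pics/w1.png

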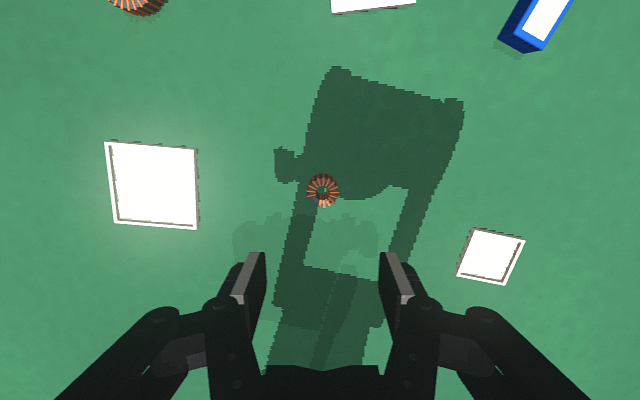

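The xs choke is at (323,190). The m tray is at (152,185) and the xs tray at (491,256).

Run:
```python
from h import *
print('xs',world('w1',322.5,190,13).round(1), world('w1',322.5,183,18).round(1),'depth z',world('w1',322,176)[2])
def quad(*c): 
    P=np.array([world('w1',u,v,7.)[:2] for u,v in c]); print(P.mean(0).round(1),np.linalg.norm(P-np.roll(P,1,0),axis=1).round(1), P.round(0).tolist())
quad((473,228),(525,240),(506,284),(457,276))
quad((105,140),(199,148),(197,229),(114,223))
```

```text
xs [468.  -62.6  13. ] [475.6 -62.6  18. ] depth z 14.97918264756521
[ 399.7 -219.2] [50.5 50.9 47.6 49.2] [[430.0, -199.0], [418.0, -248.0], [371.0, -239.0], [380.0, -191.0]]
[469.4  83.3] [74.6 77.  74.3 74.2] [[510.0, 117.0], [503.0, 40.0], [430.0, 51.0], [436.0, 125.0]]
```

```bash
python3 -m handwheel '[{"tx":0.002,"ty":0,"tz":0.05,"wx":0,"wy":0,"wz":0,"fingers":0.2},{"tx":0.002,"ty":0,"tz":0.09,"wx":0,"wy":0,"wz":0,"fingers":0.2},{"tx":0.002,"ty":0,"tz":0.115,"wx":0,"wy":0,"wz":0,"fingers":0.2},{"tx":0.002,"ty":0,"tz":0.125,"wx":0,"wy":0,"wz":0,"fingers":0.2},{"tx":0.002,"ty":0,"tz":0.125,"wx":0,"wy":0,"wz":0,"fingers":0.2},{"tx":0.002,"ty":0,"tz":0.125,"wx":0,"wy":0,"wz":0,"fingers":-1},{"tx":0.002,"ty":0,"tz":0.125,"wx":0,"wy":0,"wz":0,"fingers":-1},{"tx":0.002,"ty":0,"tz":0.125,"wx":0,"wy":0,"wz":0,"fingers":-1},{"tx":0.002,"ty":0,"tz":0.125,"wx":0,"wy":0,"wz":0,"fingers":-1},{"tx":0.002,"ty":0,"tz":0.125,"wx":0,"wy":0,"wz":0,"fingers":-1}]' 60
```

```text
t: 2.95
tool_pos: [469.6, -62.5, 7.3]
eef_rot: [[1.0, 0.0, 0.003], [0.0, -1.0, -0.001], [0.003, 0.001, -1.0]]
ft_force: [-0.9, -0.0, 5.5]
grip_width: 23.4
finger_force: 58.6
```

```bash
python3 -m handwheel '[{"tx":0,"ty":0,"tz":-0.03,"wx":0,"wy":0,"wz":0,"fingers":-1},{"tx":0,"ty":0,"tz":-0.05,"wx":0,"wy":0,"wz":0,"fingers":-1},{"tx":-0.0685,"ty":0.157,"tz":-0.05,"wx":0,"wy":0,"wz":0,"fingers":-1},{"tx":-0.0685,"ty":0.157,"tz":-0.05,"wx":0,"wy":0,"wz":0,"fingers":-1},{"tx":-0.0685,"ty":0.157,"tz":-0.05,"wx":0,"wy":0,"wz":0,"fingers":-1},{"tx":-0.0685,"ty":0.157,"tz":-0.05,"wx":0,"wy":0,"wz":0,"fingers":-1},{"tx":-0.0685,"ty":0.157,"tz":-0.05,"wx":0,"wy":0,"wz":0,"fingers":-1}]' 60
python3 - <<'E'
from h import *
p,d,o=snap('wrist','w2'); snap('side','s2');print(o['tool_pos'],o['eef_rot'].round(4),o['grip_width'],o['ft_force'])
s=cv2.imread('pics/s2.png')
cv2.imwrite('pics/c2.png',np.vstack([cv2.imread('pics/w2.png')[100:400], cv2.resize(s[210:310,200:413],(640,300))]))
E
```

```text
t: 3.82
tool_pos: [399.9, -218.8, 55.4]
eef_rot: [[1.0, -0.0, 0.001], [-0.0, -1.0, 0.0], [0.001, -0.0, -1.0]]
ft_force: [-0.3, -1.1, -0.6]
grip_width: 22.8
finger_force: 59.0
[ 399.91294279 -218.75652866   55.4426855 ] [[ 1.e+00 -3.e-04  5.e-04]
 [-3.e-04 -1.e+00  4.e-04]
 [ 5.e-04 -4.e-04 -1.e+00]] 22.848963314252206 [-0.32819624 -1.08368428 -0.61949915]
```

View pics/c2.png

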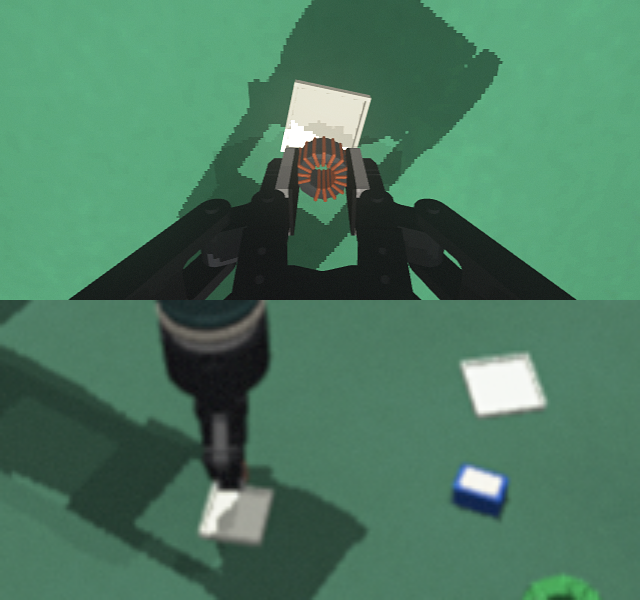

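The xs choke is held flat, its hole at about (322,276) in the full wrist picture. The tray lies ahead of it. I'll check the choke's offset in the hand.

Run:
```python
from h import *
for v in (265,274,280,290): print(v,world('w2',322,v,64).round(1), world('w2',312,v).round(1))
```

```text
265 [ 403.5 -217.8   64. ] [ 404.8 -213.1   66.2]
274 [ 398.6 -217.8   64. ] [ 392.9 -212.6   54.9]
280 [ 395.2 -217.8   64. ] [ 393.4 -212.8   61.1]
290 [ 389.6 -217.8   64. ] [ 390.5 -212.9   65.3]
```

```bash
python3 -m handwheel '[{"tx":0.001,"ty":0.001,"tz":0.025,"wx":0,"wy":0,"wz":0,"fingers":-1},{"tx":0.001,"ty":0.001,"tz":0.038,"wx":0,"wy":0,"wz":0,"fingers":-1},{"tx":0.001,"ty":0.001,"tz":0.042,"wx":0,"wy":0,"wz":0,"fingers":-1},{"tx":0.001,"ty":0.001,"tz":0.044,"wx":0,"wy":0,"wz":0,"fingers":-1},{"tx":0.001,"ty":0.001,"tz":0.045,"wx":0,"wy":0,"wz":0,"fingers":-1},{"tx":0.001,"ty":0.001,"tz":0.046,"wx":0,"wy":0,"wz":0,"fingers":-1},{"tx":0.001,"ty":0.001,"tz":0.046,"wx":0,"wy":0,"wz":0,"fingers":-1}]' 60
```

```text
t: 4.8
tool_pos: [401.1, -220.4, 9.8]
eef_rot: [[1.0, 0.0, 0.001], [0.0, -1.0, -0.001], [0.001, 0.001, -1.0]]
ft_force: [1.0, -0.1, 1.2]
grip_width: 22.7
finger_force: 59.1
```

```bash
python3 -m handwheel '[{"tx":0,"ty":0,"tz":0.001,"wx":0,"wy":0,"wz":0,"fingers":-1},{"tx":0,"ty":0,"tz":0.001,"wx":0,"wy":0,"wz":0,"fingers":-1}]' 60
```

```text
t: 5.05
tool_pos: [401.2, -220.4, 9.8]
eef_rot: [[1.0, 0.0, 0.001], [0.0, -1.0, -0.001], [0.001, 0.001, -1.0]]
ft_force: [-1.9, 2.5, 7.8]
grip_width: 23.3
finger_force: 59.8
```

```bash
python3 -m handwheel '[{"tx":0,"ty":0,"tz":0,"wx":0,"wy":0,"wz":0,"fingers":0},{"tx":0,"ty":0,"tz":0,"wx":0,"wy":0,"wz":0,"fingers":0},{"tx":0,"ty":0,"tz":0,"wx":0,"wy":0,"wz":0,"fingers":0},{"tx":0,"ty":0,"tz":-0.04,"wx":0,"wy":0,"wz":0,"fingers":0},{"tx":0,"ty":0,"tz":-0.12,"wx":0,"wy":0,"wz":0,"fingers":0},{"tx":0,"ty":0,"tz":-0.12,"wx":0,"wy":0,"wz":0,"fingers":0},{"tx":0.221,"ty":-0.291,"tz":-0.12,"wx":0,"wy":0,"wz":0,"fingers":0.5},{"tx":0.221,"ty":-0.291,"tz":-0.12,"wx":0,"wy":0,"wz":0,"fingers":0.5},{"tx":0.221,"ty":-0.291,"tz":-0.12,"wx":0,"wy":0,"wz":0,"fingers":0.5},{"tx":0.221,"ty":-0.291,"tz":-0.12,"wx":0,"wy":0,"wz":0,"fingers":0.5},{"tx":0.221,"ty":-0.291,"tz":-0.12,"wx":0,"wy":0,"wz":0,"fingers":0.5},{"tx":0.221,"ty":-0.291,"tz":-0.12,"wx":0,"wy":0,"wz":0,"fingers":0.5},{"tx":0.221,"ty":-0.291,"tz":-0.12,"wx":0,"wy":0,"wz":0,"fingers":0.5},{"tx":0.221,"ty":-0.291,"tz":-0.12,"wx":0,"wy":0,"wz":0,"fingers":0.5},{"tx":0.221,"ty":-0.291,"tz":-0.12,"wx":0,"wy":0,"wz":0,"fingers":0.5}]' 60
python3 - <<'E'
from h import *
p,d,o=snap('wrist','w3'); snap('side','s3');print(o['tool_pos'],o['eef_rot'].round(4),o['grip_width'],o['ft_force'])
s=cv2.imread('pics/s3.png')
cv2.imwrite('pics/c3.png',np.vstack([cv2.imread('pics/w3.png')[0:340], cv2.resize(s[255:310,230:367],(640,257),interpolation=2)]))
E
```

```text
t: 6.92
tool_pos: [621.0, 69.8, 128.0]
eef_rot: [[1.0, -0.001, -0.001], [-0.001, -1.0, -0.0], [-0.001, 0.0, -1.0]]
ft_force: [-1.1, -0.6, 0.4]
grip_width: 64.4
finger_force: 0.0
[620.98370701  69.78404652 128.00260318] [[ 1.0e+00 -1.3e-03 -9.0e-04]
 [-1.3e-03 -1.0e+00 -4.0e-04]
 [-9.0e-04  4.0e-04 -1.0e+00]] 64.38568860431437 [-1.08845307 -0.57867309  0.40455595]
```

View pics/c3.png

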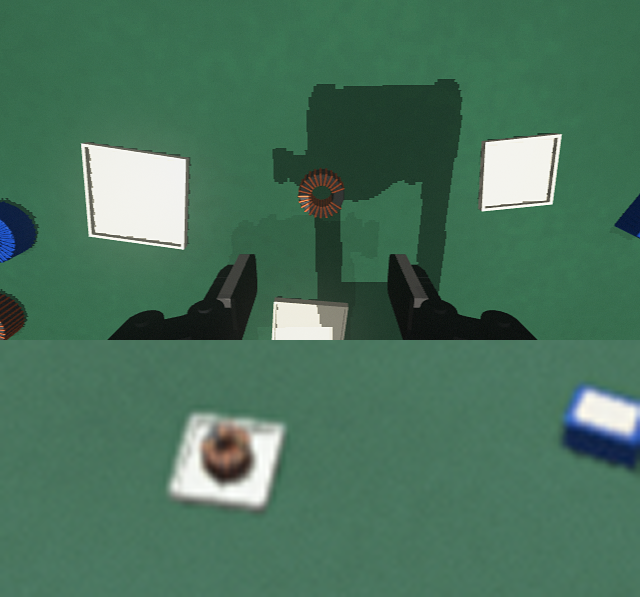

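xs lies flat inside its tray. The s choke is at (322,193), tray s at (519,173) and tray L at (136,196).

Run:
```python
from h import *
print('s',world('w3',322,193,13).round(1),world('w3',322,193,20).round(1),'rim z',world('w3',306,193)[2])
def quad(*c): 
    P=np.array([world('w3',u,v,7.)[:2] for u,v in c]); print(P.mean(0).round(1),np.linalg.norm(P-np.roll(P,1,0),axis=1).round(1))
quad((482,143),(561,134),(553,204),(481,211))
quad((82,143),(190,157),(185,249),(89,237))
```

```text
s [621.   70.8  13. ] [623.2  70.8  20. ] rim z 21.27612745371826
[635.4 -95.9] [60.2 63.4 60.8 62.1]
[614.1 231.5] [85.9 87.7 86.7 86.1]
```

```bash
python3 -m handwheel '[{"tx":0.001,"ty":-0.001,"tz":0.05,"wx":0,"wy":0,"wz":0,"fingers":0.5},{"tx":0.001,"ty":-0.001,"tz":0.09,"wx":0,"wy":0,"wz":0,"fingers":0.5},{"tx":0.001,"ty":-0.001,"tz":0.112,"wx":0,"wy":0,"wz":0,"fingers":0.5},{"tx":0.001,"ty":-0.001,"tz":0.1225,"wx":0,"wy":0,"wz":0,"fingers":0.5},{"tx":0.001,"ty":-0.001,"tz":0.1225,"wx":0,"wy":0,"wz":0,"fingers":0.2},{"tx":0.001,"ty":-0.001,"tz":0.1225,"wx":0,"wy":0,"wz":0,"fingers":-1},{"tx":0.001,"ty":-0.001,"tz":0.1225,"wx":0,"wy":0,"wz":0,"fingers":-1},{"tx":0.001,"ty":-0.001,"tz":0.1225,"wx":0,"wy":0,"wz":0,"fingers":-1},{"tx":0.001,"ty":-0.001,"tz":0.1225,"wx":0,"wy":0,"wz":0,"fingers":-1},{"tx":0.001,"ty":-0.001,"tz":0.1225,"wx":0,"wy":0,"wz":0,"fingers":-1}]' 60
```

```text
t: 8.28
tool_pos: [624.2, 71.9, 8.0]
eef_rot: [[1.0, 0.0, 0.004], [0.0, -1.0, -0.0], [0.004, 0.0, -1.0]]
ft_force: [-0.7, -1.8, 5.4]
grip_width: 35.1
finger_force: 60.3
```

```bash
python3 -m handwheel '[{"tx":0,"ty":0,"tz":-0.03,"wx":0,"wy":0,"wz":0,"fingers":-1},{"tx":0,"ty":0,"tz":-0.05,"wx":0,"wy":0,"wz":0,"fingers":-1},{"tx":0.0145,"ty":0.1675,"tz":-0.05,"wx":0,"wy":0,"wz":0,"fingers":-1},{"tx":0.0145,"ty":0.1675,"tz":-0.05,"wx":0,"wy":0,"wz":0,"fingers":-1},{"tx":0.0145,"ty":0.1675,"tz":-0.05,"wx":0,"wy":0,"wz":0,"fingers":-1},{"tx":0.0145,"ty":0.1675,"tz":-0.05,"wx":0,"wy":0,"wz":0,"fingers":-1},{"tx":0.0145,"ty":0.1675,"tz":-0.05,"wx":0,"wy":0,"wz":0,"fingers":-1}]' 60
python3 - <<'E'
from h import *
p,d,o=snap('wrist','w4'); print(o['tool_pos'],o['grip_width'],o['ft_force'])
for v in range(245,320,5): print(v,world('w4',310,v).round(1))
E
```

```text
t: 9.15
tool_pos: [637.1, -95.1, 55.7]
eef_rot: [[1.0, -0.0, -0.0], [-0.0, -1.0, 0.001], [-0.0, -0.001, -1.0]]
ft_force: [0.7, -0.0, -1.0]
grip_width: 34.9
finger_force: 60.1
[637.05444567 -95.14879357  55.66663771] 34.857887772682204 [ 0.67704556 -0.00303629 -0.98237789]
245 [653.3 -88.8  68.4]
250 [650.  -88.7  67. ]
255 [647.9 -88.7  67.8]
260 [645.1 -88.7  67.5]
265 [642.9 -88.7  68.1]
270 [598.5 -85.5  -0.8]
275 [627.2 -87.9  51.6]
280 [626.6 -88.   55.2]
285 [626.7 -88.2  60. ]
290 [626.7 -88.3  64.2]
295 [626.7 -88.5  68.2]
300 [623.2 -88.4  67.2]
305 [620.1 -88.3  67. ]
310 [617.8 -88.3  67.7]
315 [560.3 -85.1  -0.6]
```

```bash
python3 -m handwheel '[{"tx":0,"ty":0.001,"tz":0.025,"wx":0,"wy":0,"wz":0,"fingers":-1},{"tx":0,"ty":0.001,"tz":0.038,"wx":0,"wy":0,"wz":0,"fingers":-1},{"tx":0,"ty":0.001,"tz":0.042,"wx":0,"wy":0,"wz":0,"fingers":-1},{"tx":0,"ty":0.001,"tz":0.044,"wx":0,"wy":0,"wz":0,"fingers":-1},{"tx":0,"ty":0.001,"tz":0.045,"wx":0,"wy":0,"wz":0,"fingers":-1},{"tx":0,"ty":0.001,"tz":0.046,"wx":0,"wy":0,"wz":0,"fingers":-1},{"tx":0,"ty":0.001,"tz":0.046,"wx":0,"wy":0,"wz":0,"fingers":-1}]' 60
```

```text
t: 10.07
tool_pos: [637.7, -96.7, 10.5]
eef_rot: [[1.0, 0.0, 0.001], [0.0, -1.0, -0.0], [0.001, 0.0, -1.0]]
ft_force: [-0.4, 0.2, 1.1]
grip_width: 35.6
finger_force: 60.2
```

```bash
python3 -m handwheel '[{"tx":0,"ty":0,"tz":0.001,"wx":0,"wy":0,"wz":0,"fingers":-1},{"tx":0,"ty":0,"tz":0.001,"wx":0,"wy":0,"wz":0,"fingers":0.3},{"tx":0,"ty":0,"tz":0.001,"wx":0,"wy":0,"wz":0,"fingers":0.3},{"tx":0,"ty":0,"tz":0.001,"wx":0,"wy":0,"wz":0,"fingers":0.3},{"tx":0,"ty":0,"tz":-0.04,"wx":0,"wy":0,"wz":0,"fingers":0.3},{"tx":0,"ty":0,"tz":-0.12,"wx":0,"wy":0,"wz":0,"fingers":0.3},{"tx":0,"ty":0,"tz":-0.12,"wx":0,"wy":0,"wz":0,"fingers":0.3},{"tx":-0.145,"ty":-0.494,"tz":-0.12,"wx":0,"wy":0,"wz":0,"fingers":0.75},{"tx":-0.145,"ty":-0.494,"tz":-0.12,"wx":0,"wy":0,"wz":0,"fingers":0.75},{"tx":-0.145,"ty":-0.494,"tz":-0.12,"wx":0,"wy":0,"wz":0,"fingers":0.75},{"tx":-0.145,"ty":-0.494,"tz":-0.12,"wx":0,"wy":0,"wz":0,"fingers":0.75},{"tx":-0.145,"ty":-0.494,"tz":-0.12,"wx":0,"wy":0,"wz":0,"fingers":0.75},{"tx":-0.145,"ty":-0.494,"tz":-0.12,"wx":0,"wy":0,"wz":0,"fingers":0.75},{"tx":-0.145,"ty":-0.494,"tz":-0.12,"wx":0,"wy":0,"wz":0,"fingers":0.75},{"tx":-0.145,"ty":-0.494,"tz":-0.12,"wx":0,"wy":0,"wz":0,"fingers":0.75},{"tx":-0.145,"ty":-0.494,"tz":-0.12,"wx":0,"wy":0,"wz":0,"fingers":0.75},{"tx":-0.145,"ty":-0.494,"tz":-0.12,"wx":0,"wy":0,"wz":0,"fingers":0.75},{"tx":-0.145,"ty":-0.494,"tz":-0.12,"wx":0,"wy":0,"wz":0,"fingers":0.75}]' 60
python3 - <<'E'
from h import *
p,d,o=snap('wrist','w5'); snap('side','s5');print(o['tool_pos'],o['eef_rot'].round(4),o['grip_width'],o['q'].round(1))
s=cv2.imread('pics/s5.png')
cv2.imwrite('pics/c5.png',np.vstack([cv2.imread('pics/w5.png')[0:340], cv2.resize(s[215:270,310:447],(640,257),interpolation=2)]))
E
```

```text
t: 12.32
tool_pos: [492.7, 395.9, 129.3]
eef_rot: [[1.0, -0.001, -0.0], [-0.001, -1.0, -0.001], [-0.0, 0.001, -1.0]]
ft_force: [0.0, -0.3, 0.3]
grip_width: 74.9
finger_force: 0.0
[492.67780353 395.89263659 129.30933334] [[ 1.0e+00 -1.4e-03 -4.0e-04]
 [-1.4e-03 -1.0e+00 -1.3e-03]
 [-4.0e-04  1.3e-03 -1.0e+00]] 74.93061414225521 [ 3.370e+01  1.760e+01  7.530e+01 -1.000e-01  8.710e+01  1.238e+02]
```

View pics/c5.png

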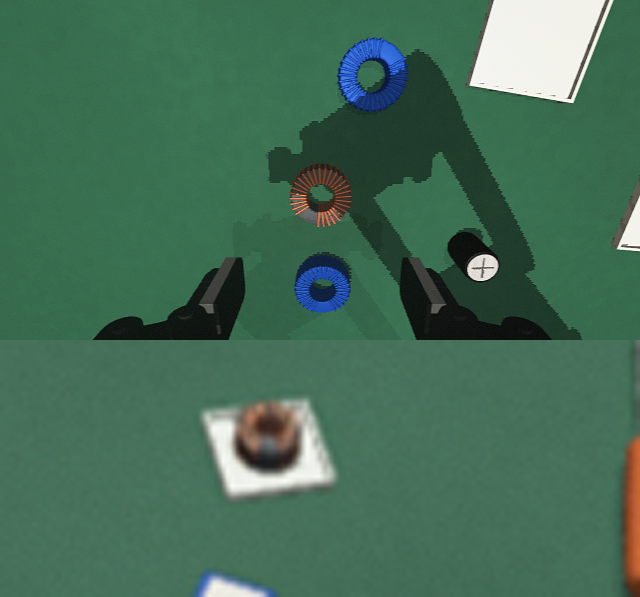

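s lies flat in its tray. The copper m choke is at (321,195), between the blue rings at (372,75) and (322,285) and away from both fingers.

Run:
```python
from h import *
print(world('w5',321,195,14).round(1),world('w5',321,195,22).round(1),'rim z',world('w5',300,195)[2])
```

```text
[490.9 397.6  14. ] [493.5 397.6  22. ] rim z 21.9282783812657
```

```bash
python3 -m handwheel '[{"tx":-0.001,"ty":-0.0015,"tz":0.05,"wx":0,"wy":0,"wz":0,"fingers":0.75},{"tx":-0.001,"ty":-0.0015,"tz":0.09,"wx":0,"wy":0,"wz":0,"fingers":0.75},{"tx":-0.001,"ty":-0.0015,"tz":0.113,"wx":0,"wy":0,"wz":0,"fingers":0.75},{"tx":-0.001,"ty":-0.0015,"tz":0.1235,"wx":0,"wy":0,"wz":0,"fingers":0.75},{"tx":-0.001,"ty":-0.0015,"tz":0.1235,"wx":0,"wy":0,"wz":0,"fingers":0.4},{"tx":-0.001,"ty":-0.0015,"tz":0.1235,"wx":0,"wy":0,"wz":0,"fingers":-1},{"tx":-0.001,"ty":-0.0015,"tz":0.1235,"wx":0,"wy":0,"wz":0,"fingers":-1},{"tx":-0.001,"ty":-0.0015,"tz":0.1235,"wx":0,"wy":0,"wz":0,"fingers":-1},{"tx":-0.001,"ty":-0.0015,"tz":0.1235,"wx":0,"wy":0,"wz":0,"fingers":-1},{"tx":-0.001,"ty":-0.0015,"tz":0.1235,"wx":0,"wy":0,"wz":0,"fingers":-1}]' 70
```

```text
t: 13.68
tool_pos: [492.5, 399.6, 8.4]
eef_rot: [[1.0, 0.0, 0.004], [0.0, -1.0, 0.002], [0.004, -0.002, -1.0]]
ft_force: [0.9, -1.5, 6.8]
grip_width: 47.2
finger_force: 72.4
```

```bash
python3 -m handwheel '[{"tx":0,"ty":0,"tz":-0.03,"wx":0,"wy":0,"wz":0,"fingers":-1},{"tx":0,"ty":0,"tz":-0.08,"wx":0,"wy":0,"wz":0,"fingers":-1},{"tx":0,"ty":0,"tz":-0.08,"wx":0,"wy":0,"wz":0,"fingers":-1},{"tx":-0.0225,"ty":0.313,"tz":-0.08,"wx":0,"wy":0,"wz":0,"fingers":-1},{"tx":-0.0225,"ty":0.313,"tz":-0.08,"wx":0,"wy":0,"wz":0,"fingers":-1},{"tx":-0.0225,"ty":0.313,"tz":-0.08,"wx":0,"wy":0,"wz":0,"fingers":-1},{"tx":-0.0225,"ty":0.313,"tz":-0.08,"wx":0,"wy":0,"wz":0,"fingers":-1},{"tx":-0.0225,"ty":0.313,"tz":-0.08,"wx":0,"wy":0,"wz":0,"fingers":-1},{"tx":-0.0225,"ty":0.313,"tz":-0.08,"wx":0,"wy":0,"wz":0,"fingers":-1},{"tx":-0.0225,"ty":0.313,"tz":-0.08,"wx":0,"wy":0,"wz":0,"fingers":-1},{"tx":-0.0225,"ty":0.313,"tz":-0.08,"wx":0,"wy":0,"wz":0,"fingers":-1}]' 70
python3 - <<'E'
from h import *
p,d,o=snap('wrist','w6'); print(o['tool_pos'],o['grip_width'],o['ft_force'])
for v in range(235,325,6): print(v,world('w6',312,v).round(1))
E
```

```text
t: 15.05
tool_pos: [468.5, 87.3, 85.9]
eef_rot: [[1.0, 0.002, -0.001], [0.002, -1.0, 0.0], [-0.001, -0.0, -1.0]]
ft_force: [-0.9, 0.1, -1.6]
grip_width: 47.1
finger_force: 72.3
[468.50038389  87.28257622  85.86030675] 47.0669271244629 [-0.90584564  0.13384716 -1.5723829 ]
235 [490.   92.7  99.5]
241 [487.4  92.7 100.2]
247 [484.5  92.7 100.1]
253 [480.8  92.8  98.9]
259 [ 4.221e+02  9.630e+01 -1.000e-01]
265 [4.168e+02 9.640e+01 3.000e-01]
271 [4.113e+02 9.640e+01 2.000e-01]
277 [456.1  93.6  79.7]
283 [456.5  93.4  85.8]
289 [455.7  93.3  90. ]
295 [456.3  93.1  95.7]
301 [455.   93.   98.7]
307 [452.1  93.   99.3]
313 [448.1  93.1  98.6]
319 [444.9  93.1  99.1]
```

```bash
python3 -m handwheel '[{"tx":0.001,"ty":0.002,"tz":0.04,"wx":0,"wy":0,"wz":0,"fingers":-1},{"tx":0.001,"ty":0.002,"tz":0.06,"wx":0,"wy":0,"wz":0,"fingers":-1},{"tx":0.001,"ty":0.002,"tz":0.068,"wx":0,"wy":0,"wz":0,"fingers":-1},{"tx":0.001,"ty":0.002,"tz":0.072,"wx":0,"wy":0,"wz":0,"fingers":-1},{"tx":0.001,"ty":0.002,"tz":0.074,"wx":0,"wy":0,"wz":0,"fingers":-1},{"tx":0.001,"ty":0.002,"tz":0.075,"wx":0,"wy":0,"wz":0,"fingers":-1},{"tx":0.001,"ty":0.002,"tz":0.076,"wx":0,"wy":0,"wz":0,"fingers":-1},{"tx":0.001,"ty":0.002,"tz":0.076,"wx":0,"wy":0,"wz":0,"fingers":-1}]' 70
```

```text
t: 16.1
tool_pos: [470.2, 83.9, 10.9]
eef_rot: [[1.0, 0.0, 0.001], [0.0, -1.0, 0.0], [0.001, -0.0, -1.0]]
ft_force: [-1.1, 0.4, 1.4]
grip_width: 47.0
finger_force: 72.5
```

```bash
python3 -m handwheel '[{"tx":0,"ty":0,"tz":0.001,"wx":0,"wy":0,"wz":0,"fingers":-1},{"tx":0,"ty":0,"tz":0.001,"wx":0,"wy":0,"wz":0,"fingers":0.6},{"tx":0,"ty":0,"tz":0.001,"wx":0,"wy":0,"wz":0,"fingers":0.6},{"tx":0,"ty":0,"tz":0.001,"wx":0,"wy":0,"wz":0,"fingers":0.6},{"tx":0,"ty":0,"tz":-0.04,"wx":0,"wy":0,"wz":0,"fingers":0.6},{"tx":0,"ty":0,"tz":-0.12,"wx":0,"wy":0,"wz":0,"fingers":0.6},{"tx":0,"ty":0,"tz":-0.12,"wx":0,"wy":0,"wz":0,"fingers":0.6},{"tx":0.074,"ty":0.4725,"tz":-0.12,"wx":0,"wy":0,"wz":0,"fingers":1},{"tx":0.074,"ty":0.4725,"tz":-0.12,"wx":0,"wy":0,"wz":0,"fingers":1},{"tx":0.074,"ty":0.4725,"tz":-0.12,"wx":0,"wy":0,"wz":0,"fingers":1},{"tx":0.074,"ty":0.4725,"tz":-0.12,"wx":0,"wy":0,"wz":0,"fingers":1},{"tx":0.074,"ty":0.4725,"tz":-0.12,"wx":0,"wy":0,"wz":0,"fingers":1},{"tx":0.074,"ty":0.4725,"tz":-0.12,"wx":0,"wy":0,"wz":0,"fingers":1},{"tx":0.074,"ty":0.4725,"tz":-0.12,"wx":0,"wy":0,"wz":0,"fingers":1},{"tx":0.074,"ty":0.4725,"tz":-0.12,"wx":0,"wy":0,"wz":0,"fingers":1},{"tx":0.074,"ty":0.4725,"tz":-0.12,"wx":0,"wy":0,"wz":0,"fingers":1},{"tx":0.074,"ty":0.4725,"tz":-0.12,"wx":0,"wy":0,"wz":0,"fingers":1},{"tx":0.074,"ty":0.4725,"tz":-0.12,"wx":0,"wy":0,"wz":0,"fingers":1}]' 70
python3 - <<'E'
from h import *
p,d,o=snap('wrist','w7'); snap('side','s7');print(o['tool_pos'],o['eef_rot'].round(4),o['grip_width'],o['q'].round(1))
s=cv2.imread('pics/s7.png')
cv2.imwrite('pics/c7.png',np.vstack([cv2.imread('pics/w7.png')[0:340], cv2.resize(s[170:225,235:372],(640,257),interpolation=2)]))
E
```

```text
t: 18.35
tool_pos: [543.8, -387.0, 130.1]
eef_rot: [[1.0, 0.002, -0.0], [0.002, -1.0, 0.001], [-0.0, -0.001, -1.0]]
ft_force: [-0.4, 0.2, -0.2]
grip_width: 85.4
finger_force: 0.0
[ 543.84024909 -387.02374118  130.10733862] [[ 1.0e+00  1.7e-03 -5.0e-04]
 [ 1.7e-03 -1.0e+00  7.0e-04]
 [-5.0e-04 -7.0e-04 -1.0e+00]] 85.37434974190485 [-40.3  22.   69.5   0.   88.5  49.6]
```

View pics/c7.png

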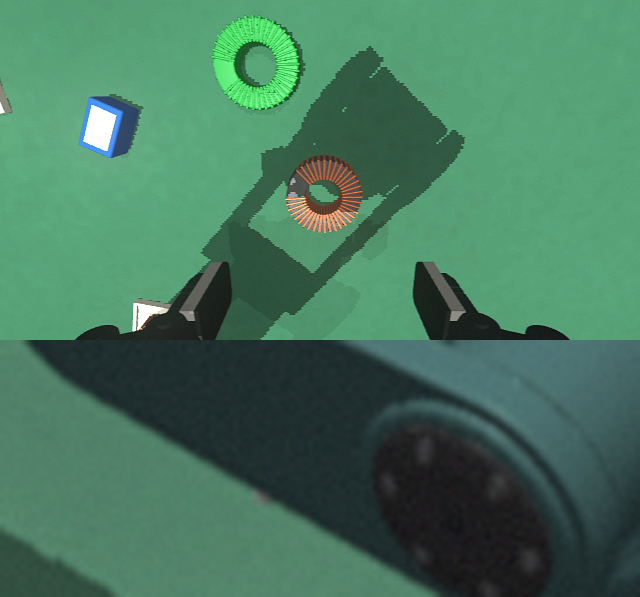

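The arm hides m in the side view, so I'll check it later. The copper l choke is at (324,194), and the green look-alike at (256,63) is clear of the fingers.

Run:
```python
from h import *
print(world('w7',324,194,15).round(1),world('w7',324,194,24).round(1),'rim z',world('w7',300,200)[2])
```

```text
[ 543.  -387.6   15. ] [ 545.9 -387.5   24. ] rim z 23.96455242007619
```

```bash
python3 -m handwheel '[{"tx":0,"ty":0.001,"tz":0.05,"wx":0,"wy":0,"wz":0,"fingers":1},{"tx":0,"ty":0.001,"tz":0.09,"wx":0,"wy":0,"wz":0,"fingers":1},{"tx":0,"ty":0.001,"tz":0.114,"wx":0,"wy":0,"wz":0,"fingers":1},{"tx":0,"ty":0.001,"tz":0.1245,"wx":0,"wy":0,"wz":0,"fingers":1},{"tx":0,"ty":0.001,"tz":0.1245,"wx":0,"wy":0,"wz":0,"fingers":0.7},{"tx":0,"ty":0.001,"tz":0.1245,"wx":0,"wy":0,"wz":0,"fingers":-1},{"tx":0,"ty":0.001,"tz":0.1245,"wx":0,"wy":0,"wz":0,"fingers":-1},{"tx":0,"ty":0.001,"tz":0.1245,"wx":0,"wy":0,"wz":0,"fingers":-1},{"tx":0,"ty":0.001,"tz":0.1245,"wx":0,"wy":0,"wz":0,"fingers":-1},{"tx":0,"ty":0.001,"tz":0.1245,"wx":0,"wy":0,"wz":0,"fingers":-1}]' 80
```

```text
t: 19.7
tool_pos: [545.2, -390.5, 8.5]
eef_rot: [[1.0, 0.0, 0.004], [0.0, -1.0, -0.003], [0.004, 0.003, -1.0]]
ft_force: [0.7, 0.6, 6.6]
grip_width: 58.0
finger_force: 88.4
```

```bash
python3 -m handwheel '[{"tx":0,"ty":0,"tz":-0.03,"wx":0,"wy":0,"wz":0,"fingers":-1},{"tx":0,"ty":0,"tz":-0.08,"wx":0,"wy":0,"wz":0,"fingers":-1},{"tx":0,"ty":0,"tz":-0.08,"wx":0,"wy":0,"wz":0,"fingers":-1},{"tx":0.07,"ty":-0.62,"tz":-0.08,"wx":0,"wy":0,"wz":0,"fingers":-1},{"tx":0.07,"ty":-0.62,"tz":-0.08,"wx":0,"wy":0,"wz":0,"fingers":-1},{"tx":0.07,"ty":-0.62,"tz":-0.08,"wx":0,"wy":0,"wz":0,"fingers":-1},{"tx":0.07,"ty":-0.62,"tz":-0.08,"wx":0,"wy":0,"wz":0,"fingers":-1},{"tx":0.07,"ty":-0.62,"tz":-0.08,"wx":0,"wy":0,"wz":0,"fingers":-1},{"tx":0.07,"ty":-0.62,"tz":-0.08,"wx":0,"wy":0,"wz":0,"fingers":-1},{"tx":0.07,"ty":-0.62,"tz":-0.08,"wx":0,"wy":0,"wz":0,"fingers":-1},{"tx":0.07,"ty":-0.62,"tz":-0.08,"wx":0,"wy":0,"wz":0,"fingers":-1},{"tx":0.07,"ty":-0.62,"tz":-0.08,"wx":0,"wy":0,"wz":0,"fingers":-1},{"tx":0.07,"ty":-0.62,"tz":-0.08,"wx":0,"wy":0,"wz":0,"fingers":-1},{"tx":0.07,"ty":-0.62,"tz":-0.08,"wx":0,"wy":0,"wz":0,"fingers":-1},{"tx":0.07,"ty":-0.62,"tz":-0.08,"wx":0,"wy":0,"wz":0,"fingers":-1},{"tx":0.07,"ty":-0.62,"tz":-0.08,"wx":0,"wy":0,"wz":0,"fingers":-1}]' 80
python3 - <<'E'
from h import *
p,d,o=snap('wrist','w8'); print(o['tool_pos'],o['grip_width'],o['ft_force'])
for v in range(226,340,7): print(v,world('w8',318,v).round(1))
E
```

```text
t: 21.7
tool_pos: [613.4, 228.7, 84.9]
eef_rot: [[1.0, -0.002, -0.001], [-0.002, -1.0, -0.001], [-0.001, 0.001, -1.0]]
ft_force: [-0.3, -0.4, -1.7]
grip_width: 58.4
finger_force: 87.5
[613.37978423 228.74947415  84.9469383 ] 58.39787700087299 [-0.33947614 -0.43554577 -1.69876597]
226 [639.7 231.4  99.5]
233 [636.5 231.4  99.8]
240 [633.2 231.4 100.1]
247 [629.9 231.5 100.3]
254 [573.1 232.9   2. ]
261 [5.659e+02 2.330e+02 3.000e-01]
268 [ 5.591e+02  2.331e+02 -4.000e-01]
275 [ 5.526e+02  2.331e+02 -3.000e-01]
282 [597.8 231.9  78.6]
289 [598.  231.8  85.3]
296 [597.4 231.8  90.4]
303 [597.  231.7  95.5]
310 [597.1 231.7 100.9]
317 [593.4 231.7 101.2]
324 [588.6 231.7 100.3]
331 [584.5 231.8 100.4]
338 [4.893e+02 2.335e+02 2.000e-01]
```

```bash
python3 -m handwheel '[{"tx":0.001,"ty":-0.002,"tz":0.04,"wx":0,"wy":0,"wz":0,"fingers":-1},{"tx":0.001,"ty":-0.002,"tz":0.06,"wx":0,"wy":0,"wz":0,"fingers":-1},{"tx":0.001,"ty":-0.002,"tz":0.068,"wx":0,"wy":0,"wz":0,"fingers":-1},{"tx":0.001,"ty":-0.002,"tz":0.072,"wx":0,"wy":0,"wz":0,"fingers":-1},{"tx":0.001,"ty":-0.002,"tz":0.073,"wx":0,"wy":0,"wz":0,"fingers":-1},{"tx":0.001,"ty":-0.002,"tz":0.074,"wx":0,"wy":0,"wz":0,"fingers":-1},{"tx":0.001,"ty":-0.002,"tz":0.075,"wx":0,"wy":0,"wz":0,"fingers":-1},{"tx":0.001,"ty":-0.002,"tz":0.075,"wx":0,"wy":0,"wz":0,"fingers":-1}]' 80
```

```text
t: 22.75
tool_pos: [614.8, 232.6, 11.1]
eef_rot: [[1.0, 0.0, 0.0], [0.0, -1.0, 0.0], [0.0, -0.0, -1.0]]
ft_force: [0.5, 0.2, -0.4]
grip_width: 58.1
finger_force: 87.5
```

```bash
python3 -m handwheel '[{"tx":0,"ty":0,"tz":0.001,"wx":0,"wy":0,"wz":0,"fingers":-1},{"tx":0,"ty":0,"tz":0.001,"wx":0,"wy":0,"wz":0,"fingers":-1}]' 80
```

```text
t: 23.0
tool_pos: [614.8, 232.6, 11.0]
eef_rot: [[1.0, 0.0, 0.001], [0.0, -1.0, 0.0], [0.001, -0.0, -1.0]]
ft_force: [-3.1, 0.3, 4.8]
grip_width: 58.0
finger_force: 88.3
```

Contact. I'll release, rise, and move back clear of the top camera's view.

```bash
python3 -m handwheel '[{"tx":0,"ty":0,"tz":0,"wx":0,"wy":0,"wz":0,"fingers":0.9},{"tx":0,"ty":0,"tz":0,"wx":0,"wy":0,"wz":0,"fingers":0.9},{"tx":0,"ty":0,"tz":0,"wx":0,"wy":0,"wz":0,"fingers":0.9},{"tx":0,"ty":0,"tz":-0.04,"wx":0,"wy":0,"wz":0,"fingers":0.9},{"tx":0,"ty":0,"tz":-0.16,"wx":0,"wy":0,"wz":0,"fingers":0.9},{"tx":0,"ty":0,"tz":-0.16,"wx":0,"wy":0,"wz":0,"fingers":0.9},{"tx":0,"ty":0,"tz":-0.16,"wx":0,"wy":0,"wz":0,"fingers":0.9},{"tx":-0.35,"ty":0,"tz":-0.2,"wx":0,"wy":0,"wz":0,"fingers":0.9},{"tx":-0.35,"ty":0,"tz":-0.2,"wx":0,"wy":0,"wz":0,"fingers":0.9},{"tx":-0.35,"ty":0,"tz":-0.2,"wx":0,"wy":0,"wz":0,"fingers":0.9},{"tx":-0.35,"ty":0,"tz":-0.2,"wx":0,"wy":0,"wz":0,"fingers":0.9},{"tx":-0.35,"ty":0,"tz":-0.2,"wx":0,"wy":0,"wz":0,"fingers":0.9},{"tx":-0.35,"ty":0,"tz":-0.2,"wx":0,"wy":0,"wz":0,"fingers":0.9},{"tx":-0.35,"ty":0,"tz":-0.2,"wx":0,"wy":0,"wz":0,"fingers":0.9},{"tx":-0.35,"ty":0,"tz":-0.2,"wx":0,"wy":0,"wz":0,"fingers":0.9}]' 80
python3 - <<'E'
from h import *
snap('top','t9');snap('side','s9')
a=cv2.imread('pics/t9.png')[140:290,140:520];b=cv2.imread('pics/s9.png')[120:370,220:420]
cv2.imwrite('pics/c9.png',np.vstack([cv2.resize(a,(700,276),interpolation=2),cv2.resize(np.hstack([b[:130],b[120:250]]),(700,228),interpolation=2)]))
E
```

```text
t: 24.88
tool_pos: [264.9, 232.3, 209.1]
eef_rot: [[1.0, 0.0, -0.0], [0.0, -1.0, -0.001], [-0.0, 0.001, -1.0]]
ft_force: [0.7, 0.4, -0.8]
grip_width: 81.2
finger_force: 0.0
```

View pics/c9.png

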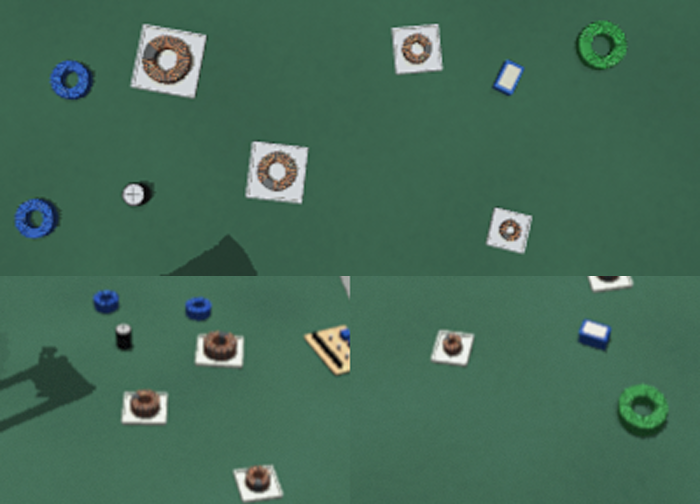

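All four chokes lie flat and centred in their trays: L (168,58), M (277,171), S (416,48) and XS (510,230) in the crop. The capacitor, the relay and the look-alikes have not moved. Handing in.

```bash
python3 -c "
from workcell import ctrl
print(ctrl.sign_off())"
```

```text
the job is handed in; nothing more can be done
None
```

All four copper chokes lie flat in the trays matching their sizes, set down smallest to largest; the capacitor, relay and look-alikes were left alone, and the job was handed in at about 25 s.

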